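Turn the circuit board over in the rework frame and lock it

TASK

Turn the circuit board over in its rework frame: bring the red handle bar up over the top, going on until the frame rests against its other stop and the board's underside leans towards you. The frame goes round too far for one hold, so let it stand part way and take it again by the other bar. Then lock it by turning the orange knob clockwise as far as it goes, and leave the other things on the table where they are.

Things in the scene. Friction and masses are not known exactly. Their poses are not given: they have to be found in the camera images.
- stand: Rework stand, bolted to the table: grey base 150 (x) x 270 (y) x 10 mm, two aluminium uprights at y = -110 and +110 mm. Origin: centre of its underside; at yaw 0 x points away from the robot, y left; z up. The frame turns between the uprights. A grey block (x -38 to 38, y 95 to 169, top at 156 mm) on the left upright carries the locking knob.
- axis (a point): Point on the frame's level turning axis, midway between the uprights, 125 mm above the stand's origin; the axis runs along the stand's y. The frame holding the blue board: two aluminium rails along the axis, 8 mm thick, 168 mm long, outer faces 40 mm from the axis, and a round handle bar outside each. Balanced, stiff bearing (0.2 N m): it stays where it is left.
- frame (a joint): Frame angle a, 0 to 3.14 rad, a stop at each end. At 0 the component side (pin header) leans 45 degrees towards the robot, red bar low and near, black bar high and far. It grows as the red bar rises over the top to the far side. At 3.14 the underside leans towards the robot, black bar low and near. The knob does not block it.
- bar_1 (a point): Middle of the red bar: 12 mm round, parallel to the axis, 92 mm from it; 88 mm free length between its end arms, 46 mm clear between bar and rail. In the stand's frame x = -92 cos(a - 0.785), z = 125 + 92 sin(a - 0.785) mm. It may turn in the grip while carried round. Out of reach from above when low under the board.
- bar_2 (a point): Middle of the black handle bar, alike, on the other edge of the frame: x = 92 cos(a - 0.785), z = 125 - 92 sin(a - 0.785) mm in the stand's frame.
- lock (a joint): Angle of the locking knob, 0 (open) to 1.5 rad (tight, at its stop); grows clockwise seen from above and stays where it is left (friction 0.04 N m).
- lock_grip (a point): On the upright axis of the orange locking knob, at the height to grip, 193 mm above the table. The knob is a 48 mm disc with an upright grip bar on it, 46 mm long, 14 mm wide, 32 mm tall, its top 7 mm above this point. At joint value 0 the grip bar lies along the stand's x; this point's x axis runs along the grip bar.
- flux_bottle: Bystander: white squeeze bottle with a red cap, 45 mm across, 83 mm tall. Origin: centre of its underside. Not to be disturbed.
- solder_reel: Bystander: reel of solder wire, 62 mm across, 45 mm tall. Origin: centre of its underside. Not to be disturbed.
- paste_jar: Bystander: white jar with a green lid, 58 mm across, 50 mm tall. Origin: centre of its underside. Not to be disturbed.
- multimeter: Bystander: yellow hand multimeter lying flat, 140 x 68 x 40 mm. Origin: centre of its underside. Not to be disturbed.
- parts_box: Bystander: blue box with a clear lid, 81 x 111 x 33 mm. Origin: centre of its underside. Not to be disturbed.
- screwdriver: Bystander: screwdriver with a yellow handle, lying, 143 mm long, 17 mm thick. Origin: centre of its underside. Not to be disturbed.

How it is judged:
By the outcome, as a careful person would: the job done as asked, in the order asked, and still so for the second after the job is handed in, with the robot touching nothing.
It also fails if it takes over 61 s, if anything falls off the work surface, if the arm or the gripper's body presses on something with over 40 N, if the wrist force passes 120 N, or if a joint passes its speed limit or range.

ROBOT

A 6-joint arm with a two-finger parallel gripper is mounted at the origin on a cart in front of the work surface, level with it; the furniture and walls round the work are solid. World frame = base frame: x ahead of the robot, y to its left, z up, the work surface at z = 0. Lengths are in m, angles in rad, forces in N, time in s.
With the tool pointing down it reaches from about 0.35 to 0.95 m from the base axis. Payload 17.4 kg.
Tool frame: the origin (TCP) lies midway between the tips of the shut fingers; the grasp point (between the pads) lies arm.grasp_offset behind it (arm.grasp_offset is the distance from the TCP to the grasp point, in m); z points along the fingers, y is the line along which they close (so a half turn about z gives the same grasp; the last joint's range is limited). The gripper opens to 93 mm and grips with 3 to 60 N. Pads are 15 mm wide; open, the fingers measure 128 mm over their backs; the gripper's body (75 mm by 188 mm) begins 65 mm behind the grasp point.
Start: joints at [1.207, 0.116, 1.442, -0, 1.584, -0.038], TCP at [0.216, 0.639, 0.219] pointing down, gripper open.
Joint ranges: [-2.83, 2.83], [-0.83, 2.19], [0.07, 2.5], [-1.14, 4.28], [0.01, 3], [-2.97, 2.97]. Speed limits (rad/s): [1.89, 1.89, 2.22, 3.14, 3.14, 3.14].

INTERFACE

Orientations are given as [roll, pitch, yaw] about the fixed x, y, z axes, in that order (R = Rz(yaw) Ry(pitch) Rx(roll)).
In Python, from plant import arm, snapshot, get_calibration, close_job gives the robot as it stands (arm), with the cameras as plain functions and the job as plain functions.
- The arm moves only by the shell command python3 drive.py 'ROWS' [OPENING] [FORCE]. ROWS is a JSON list of rows, 1 to 8 of them, each of 6 numbers: dx, dy, dz in m, then a rotation vector rx, ry, rz in rad; each row is the pose to reach, as a shift and turn from the pose commanded when the command began, along the tool's axes at that moment; what a row does not reach only later rows make up. A row lasts 1/12 s, in which the tool goes at most 0.0417 m and 0.125 rad, less where a joint would pass 70% of its speed; a pose out of reach is approached as far as the arm can. OPENING is the finger opening in m, set as the command begins (- or left out keeps the last). The fingers move at their own pace and stop on an object; FORCE is the grip in N (left out, the last holds). Time passes only in rows, so rows that do not move let the fingers close. It prints the time, the measured TCP pose, the force, the opening and the grip force at its end.
- arm.read_state(): the state, without advancing time (a new reading comes with each control period).
- snapshot(name): name is "side" or "top" or "wrist"; returns the picture (480x640x3 uint8, red, green, blue); there is no depth.
- get_calibration(name): a dict with "camera_matrix" (3x3 intrinsics, pixels), "k1" (the pictures are not rectified: a ray, as slopes to the right and down, at radius r is drawn at 1 + k1 r^2 times it, then the intrinsics apply), "xyz" and "rotation" of the camera in the world. Camera axes: x right, y down, z forward; pixel columns grow to the right and rows downward; lengths in m; the calibration is good to about 2 mm. A picture is of the moment at which its call begins: read the wrist's pose just before it. get_calibration takes no time and is no camera call; for the wrist camera it gives the pose at the moment of the call.
- close_job(): hands the job in; it is judged then, once.
The state is a dict: "clock": time; "qpos": joint angles; "dq": joint speeds; "joint_torque": joint torques, N m; "ee_pos": TCP position; "eef_rot": TCP orientation; "force": force on the tool from outside, world axes, zero at the start; "torque": the same for the moment, N m; "grip_width": finger opening in m; "grasp_force": force on a finger pad.
Only numpy, scipy, OpenCV 4.12 (cv2) and the standard library are available. Lean on these libraries where they do the work, as an engineer would, in place of code of your own. Each camera call takes 0.05 s, during which the arm holds its last target. There are 200 camera calls.

## Working session

There is one attempt and no reset: what is moved stays moved. The work goes in short steps, Python scripts to look and compute and a shell command to move; the robot and the scene stay as the last step left them, time stands still between calls to the robot, and variables do not carry over. Pictures are saved under pics/ and viewed, at most 10 in all, crops included, and the job is handed in when it is done.

```bash
ls; mkdir -p pics; python3 - <<'E'
from plant import arm, snapshot, get_calibration, close_job
import cv2
for n in ("side","top"):
    cv2.imwrite(f"pics/{n}0.png",snapshot(n)[:,:,::-1])
    c=get_calibration(n);print(n,c)
print(arm.grasp_offset,arm.read_state())
E
```

```text
drive.py
pics
plant.py
side {'camera_matrix': array([[491.42573855,   0.        , 318.22088058],
       [  0.        , 491.42573855, 242.84532822],
       [  0.        ,   0.        ,   1.        ]]), 'k1': 0.02980203398262246, 'xyz': array([0.60561368, 0.72227098, 0.5824453 ]), 'rotation': array([-2.04137691, -0.01969545,  3.11791212])}
top {'camera_matrix': array([[573.91235572,   0.        , 307.88902642],
       [  0.        , 573.91235572, 236.21665435],
       [  0.        ,   0.        ,   1.        ]]), 'k1': -0.11521566288291395, 'xyz': array([ 0.39069072, -0.12565686,  1.54654949]), 'rotation': array([-3.02024768,  0.01627893, -1.56696487])}
0.0188 {'clock': 0.1, 'qpos': array([ 1.20719732e+00,  1.16422970e-01,  1.44219658e+00, -2.40094914e-05,
        1.58400683e+00, -3.77868832e-02]), 'dq': array([ 3.25236872e-04, -1.24096001e-03,  4.26324408e-04, -9.18324740e-05,
       -1.68317999e-03,  6.76438482e-05]), 'joint_torque': array([ 1.86693906e-03, -7.22887516e+01, -6.23864150e+01,  7.82319624e-02,
        2.26851075e-02, -2.60534762e-05]), 'ee_pos': array([0.2159933 , 0.63931187, 0.21799033]), 'eef_rot': array([-3.14055876e+00, -1.50613702e-05,  2.81578021e+00]), 'force': array([ 0.58065893, -0.37279917,  0.76267329]), 'torque': array([ 0.06478378, -0.0083603 ,  0.00239541]), 'grasp_force': 0.0, 'grip_width': 0.09309011483689267}
```

View pics/side0.png

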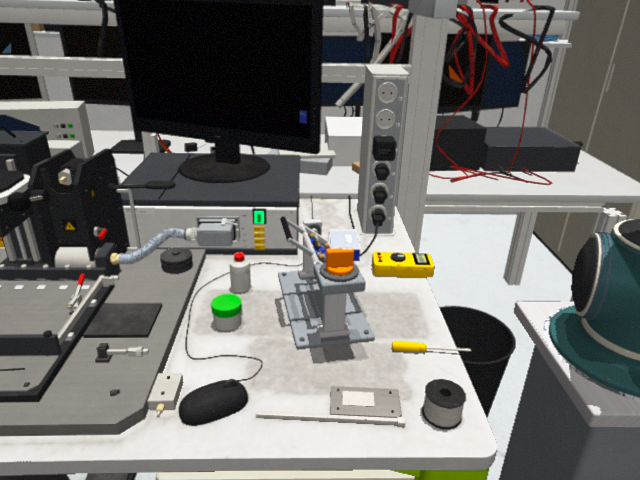

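View pics/top0.png

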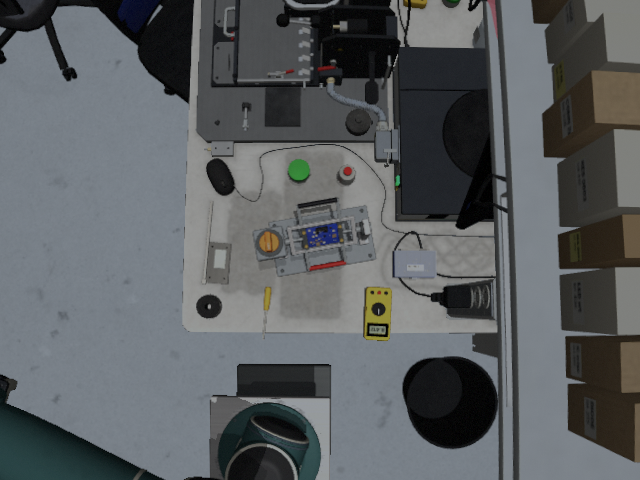

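The side view shows the stand mid-frame, with the knob at (341,262). In the top view the stand is at about (320,240), the knob at (268,242), the red bar at (327,266), the black bar at (318,203), the bottle at (347,174) and the jar at (299,171). I'll enlarge the top view.

```bash
python3 - <<'E'
import cv2
a=cv2.imread("pics/top0.png")[190:290,240:390]
cv2.imwrite("pics/topc.png",cv2.resize(a,None,fx=5.3333,fy=5.3333,interpolation=cv2.INTER_CUBIC)[:533,:800])
E
```

```text
(no output)
```

View pics/topc.png

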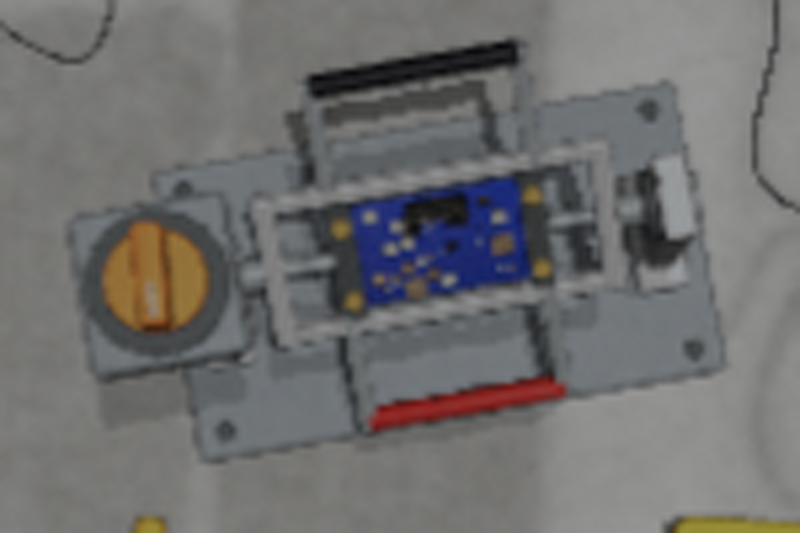

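The crop shows the base corners at (152,172), (672,82), (722,368) and (203,460). The black bar runs (308,85)-(520,52) and the red bar (372,420)-(565,388). The knob's grip bar is centred near (151,275). Next I fit the stand pose to these.

```bash
cat > h.py <<'E'
import numpy as np
from scipy.spatial.transform import Rotation as R
from scipy.optimize import least_squares
from plant import arm, snapshot, get_calibration, close_job
def proj(c,P):
    p=(np.atleast_2d(P)-c["xyz"])@R.from_euler("xyz",c["rotation"]).as_matrix()
    s=p[:,:2]/p[:,2:]; s=s*(1+c["k1"]*(s**2).sum(1,keepdims=True))
    K=c["camera_matrix"]; return s*[K[0,0],K[1,1]]+[K[0,2],K[1,2]]
def wor(st,P):
    c,s=np.cos(st[2]),np.sin(st[2]);P=np.atleast_2d(P)
    return np.c_[st[0]+c*P[:,0]-s*P[:,1],st[1]+s*P[:,0]+c*P[:,1],P[:,2]]
E
python3 - <<'E'
from h import *
c=get_calibration("top"); cs=get_calibration("side")
px=np.array([[152,172],[672,82],[722,368],[203,460],[414,68],[468,404],[151,272]])
px=(px+.5)/5.3333-.5+[240,190]
P=np.array([[75,135,10],[75,-135,10],[-75,-135,10],[-75,135,10],[65,0,190],[-65,0,60],[0,132,200]])/1e3
f=least_squares(lambda s:(proj(c,wor(s,P))-px).ravel(),[.6,-.1,.15])
print(f.x); print(f.fun.reshape(-1,2).round(1))
print("side",proj(cs,wor(f.x,P)).round(0))
# bystanders: back-project at height
for n,u,z in (("bottle",(347,172),.083),("jar",(299,170),.05)):
    print(n,least_squares(lambda q:(proj(c,[[q[0],q[1],z]])-u).ravel(),[.6,0]).x.round(3))
E
```

```text
[ 0.5674102  -0.13756551  0.17695881]
[[-0.2 -0.2]
 [ 0.3 -0.5]
 [ 1.3  0.2]
 [-0.5  0.4]
 [ 0.5  2.7]
 [-1.  -2.9]
 [-0.4  0. ]]
side [[296. 345.]
 [277. 271.]
 [341. 266.]
 [375. 336.]
 [290. 224.]
 [353. 277.]
 [340. 249.]]
bottle [ 0.738 -0.202]
jar [ 0.751 -0.076]
```

```bash
cat >> h.py <<'E'
P=np.array([[75,135,10],[75,-135,10],[-75,-135,10],[-75,135,10],[0,132,200]])/1e3
def bar(a,s=1):  # s=1 red, -1 black, stand frame x,z
    return np.array([-.092*s*np.cos(a-.785),0,.125+.092*s*np.sin(a-.785)])
ST=np.array([.5674,-.1376,.177])
def Rt(t,turn=0):
    m=np.array([[0,np.cos(t),np.sin(t)],[1,0,0],[0,np.sin(t),-np.cos(t)]])
    return R.from_euler("z",ST[2])*R.from_matrix(m)*R.from_euler("z",turn)
def delta(tgts,pose=None):
    """tgts: (stand xyz of grasp pt, tilt, turn, depth) -> rows in the tool axes; depth = TCP beyond the point"""
    s=arm.read_state(); p0,r0=(s["ee_pos"],R.from_euler("xyz",s["eef_rot"])) if pose is None else pose
    print("t",round(s["clock"],2),"grip",s["grip_width"].round(4),s["force"].round(1))
    for q,t,turn,dep in tgts:
        r=Rt(t,turn); p=wor(ST,q)[0]+r.apply([0,0,dep])
        d=r0.inv().apply(p-p0); w=(r0.inv()*r).as_rotvec()
        print(np.r_[d,w].round(3).tolist(),"rows",round(max(np.linalg.norm(d)/.0417,np.linalg.norm(w)/.125),1))
E
python3 - <<'E'
from h import *
c=get_calibration("top")
px=np.array([[152,172],[672,82],[722,368],[203,460],[151,272],[414,68],[468,404]])
px=(px+.5)/5.3333-.5+[240,190]
f=least_squares(lambda s:(proj(c,wor(s,np.vstack([P,bar(s[3],-1),bar(s[3],1)])))-px).ravel(),[.6,-.1,.15,0])
print(f.x,f.fun.round(1))
delta([((-.2,0,.30),.5,0,0),((-.2,0,.22),.785,0,0)])
E
```

```text
[ 0.56742421 -0.13757568  0.1766357   0.13881861] [-0.1 -0.2  0.4 -0.4  1.3  0.2 -0.5  0.4 -0.4 -0.  -0.1 -0.  -0.3  0. ]Traceback (most recent call last):
  File "<stdin>", line 7, in <module>
  File "h.py", line 22, in delta
    print("t",round(s["clock"],2),"grip",s["grip_width"].round(4),s["force"].round(1))
                                         ^^^^^^^^^^^^^^^^^^^^^
AttributeError: 'float' object has no attribute 'round'
```

```bash
sed -i 's/s\["grip_width"\].round(4)/round(s["grip_width"],4)/' h.py
python3 - <<'E'
from h import *
delta([((-.2,0,.30),.5,0,0),((-.2,0,.22),.785,0,0)])
E
```

```text
t 0.1 grip 0.0931 [ 0.6 -0.4  0.8]
[-0.406, -0.72, -0.081, -0.452, -0.266, 1.045] rows 19.9
[-0.406, -0.72, -0.001, -0.708, -0.418, 1.011] rows 19.8
```

```bash
python3 drive.py '[[0,0,-0.04,0,0,0],[-0.406,-0.72,-0.08,-0.45,-0.27,1.04],[-0.406,-0.72,-0.08,-0.45,-0.27,1.04],[-0.406,-0.72,-0.08,-0.45,-0.27,1.04],[-0.406,-0.72,-0.08,-0.45,-0.27,1.04],[-0.406,-0.72,-0.08,-0.45,-0.27,1.04],[-0.406,-0.72,-0.08,-0.45,-0.27,1.04],[-0.406,-0.72,-0.08,-0.45,-0.27,1.04]]' 0.06 8
python3 - <<'E'
from h import *
delta([((-.2,0,.28),.5,0,0),((-.2,0,.22),.785,0,0)])
E
```

```text
clock: 0.77
ee_pos: [0.2704, 0.3513, 0.2724]
eef_rot: [2.758, 0.053, 2.009]
force: [0.1, 0.2, 1.4]
grip_width: 0.0601
grasp_force: 0.0
t 0.77 grip 0.0601 [0.1 0.2 1.4]
[-0.517, -0.13, -0.031, -0.109, -0.064, 0.259] rows 12.8
[-0.514, -0.152, 0.025, -0.392, -0.1, 0.249] rows 12.9
```

```bash
python3 drive.py '[[-0.517,-0.13,-0.03,-0.11,-0.06,0.26],[-0.517,-0.13,-0.03,-0.11,-0.06,0.26],[-0.517,-0.13,-0.03,-0.11,-0.06,0.26],[-0.517,-0.13,-0.03,-0.11,-0.06,0.26],[-0.517,-0.13,-0.03,-0.11,-0.06,0.26],[-0.517,-0.13,-0.03,-0.11,-0.06,0.26],[-0.517,-0.13,-0.03,-0.11,-0.06,0.26],[-0.517,-0.13,-0.03,-0.11,-0.06,0.26]]'
python3 - <<'E'
from h import *
delta([((-.2,0,.28),.5,0,0),((-.2,0,.2),.785,0,0)])
E
```

```text
clock: 1.43
ee_pos: [0.3967, 0.1266, 0.2914]
eef_rot: [2.659, 0.0, 1.752]
force: [0.4, 0.8, -0.2]
grip_width: 0.0602
grasp_force: 0.0
t 1.43 grip 0.0602 [ 0.4  0.8 -0.2]
[-0.29, -0.076, -0.027, -0.017, -0.002, 0.004] rows 7.2
[-0.29, -0.113, 0.044, -0.302, -0.003, 0.004] rows 7.5
```

```bash
python3 drive.py '[[-0.29,-0.09,-0.027,0,0,0],[-0.29,-0.09,-0.027,0,0,0],[-0.29,-0.09,-0.027,0,0,0],[-0.29,-0.09,-0.027,0,0,0],[-0.29,-0.113,0.044,-0.3,0,0],[-0.29,-0.113,0.044,-0.3,0,0],[-0.29,-0.113,0.044,-0.3,0,0],[-0.29,-0.113,0.044,-0.3,0,0]]'
python3 drive.py '[[-0.02,0,0.02,-0.02,0,0],[-0.02,0,0.02,-0.02,0,0]]'
python3 - <<'E'
from h import *
import cv2
c=get_calibration("wrist"); im=snapshot("wrist")[:,:,::-1].copy()
print(c)
for a in (0,.139):
    for s in (1,-1):
        b=bar(a,s); print(a,s,proj(c,wor(ST,[b+[0,.044,0],b+[0,-.044,0]])).round(0).tolist())
print(proj(c,wor(ST,P)).round(0).tolist())
cv2.imwrite("pics/w1.png",im)
delta([((-.2,0,.2),.785,0,0)])
E
```

```text
clock: 2.1
ee_pos: [0.4448, -0.0969, 0.2485]
eef_rot: [2.422, -0.019, 1.77]
force: [1.0, -0.4, -0.0]
grip_width: 0.06
grasp_force: 0.0
clock: 2.27
ee_pos: [0.461, -0.1152, 0.2287]
eef_rot: [2.408, -0.023, 1.766]
force: [0.0, -0.1, -2.3]
grip_width: 0.06
grasp_force: 0.0
{'camera_matrix': array([[430.64029904,   0.        , 322.99669251],
       [  0.        , 430.64029904, 240.18748912],
       [  0.        ,   0.        ,   1.        ]]), 'k1': -0.022703731151377075, 'xyz': array([ 0.33620751, -0.06023872,  0.35386685]), 'rotation': array([ 2.87912041, -0.73376033,  0.17327138])}
0 1 [[210.0, 223.0], [217.0, 329.0]]
0 -1 [[456.0, 226.0], [447.0, 334.0]]
0.139 1 [[205.0, 227.0], [214.0, 337.0]]
0.139 -1 [[450.0, 222.0], [442.0, 327.0]]
[[307.0, 105.0], [310.0, 348.0], [188.0, 402.0], [159.0, 100.0], [421.0, 96.0]]
t 2.32 grip 0.0602 [0.1 0.3 0.4]
[-0.041, -0.094, -0.045, -0.052, -0.03, -0.001] rows 2.7
```

View pics/w1.png

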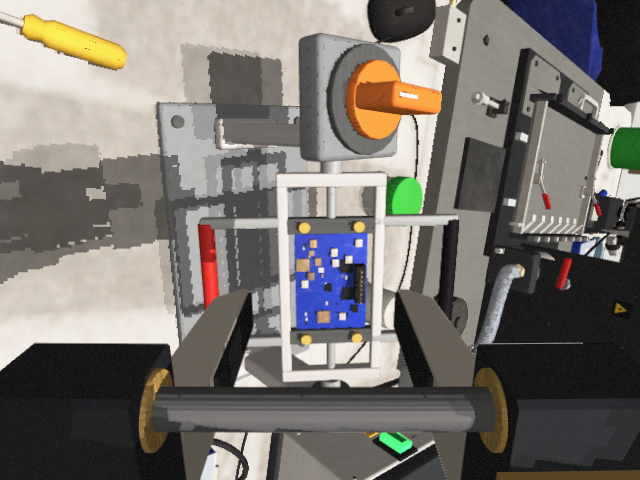

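The red bar's end sits at about (208,223) and the black bar's at (452,222), so the fit with a≈0.1 holds. The gripper body's long side runs along the closing line.

```bash
python3 - <<'E'
from h import *
b=bar(.12); t=.7; d=np.array([np.sin(t),0,-np.cos(t)])
delta([(b-.09*d,t,0,.0188),(b-.0*d,t,0,.014)])
E
```

```text
t 2.32 grip 0.0602 [0.1 0.3 0.4]
[-0.045, -0.085, 0.067, 0.033, -0.03, -0.0] rows 2.8
[-0.047, -0.088, 0.152, 0.033, -0.03, -0.0] rows 4.4
```

```bash
python3 drive.py '[[-0.045,-0.085,0.03,0.033,-0.03,0],[-0.045,-0.085,0.03,0.033,-0.03,0],[-0.045,-0.085,0.067,0.033,-0.03,0],[-0.045,-0.085,0.067,0.033,-0.03,0],[-0.045,-0.085,0.067,0.033,-0.03,0],[-0.045,-0.085,0.067,0.033,-0.03,0]]' 0.045
python3 - <<'E'
from h import *
import cv2
c=get_calibration("wrist"); im=snapshot("wrist")[:,:,::-1].copy()
cv2.imwrite("pics/w2.png",im)
b=bar(.12); t=.7; d=np.array([np.sin(t),0,-np.cos(t)])
for a in (.06,.12):print(proj(c,wor(ST,[bar(a)+[0,.044,0],bar(a)-[0,.044,0]])).round(0).tolist())
delta([(b-.09*d,t,0,.0188),(b-.0*d,t,0,.014)])
E
```

```text
clock: 2.82
ee_pos: [0.4528, -0.1564, 0.1277]
eef_rot: [2.438, 0.003, 1.754]
force: [-0.8, 0.7, 0.7]
grip_width: 0.0449
grasp_force: 0.0
[[315.0, 180.0], [315.0, 319.0]]
[[315.0, 182.0], [315.0, 324.0]]
t 2.87 grip 0.0451 [-0.3 -0.9  0.8]
[-0.001, -0.005, 0.003, 0.004, -0.001, 0.007] rows 0.2
[-0.001, -0.006, 0.088, 0.004, -0.001, 0.007] rows 2.1
```

View pics/w2.png

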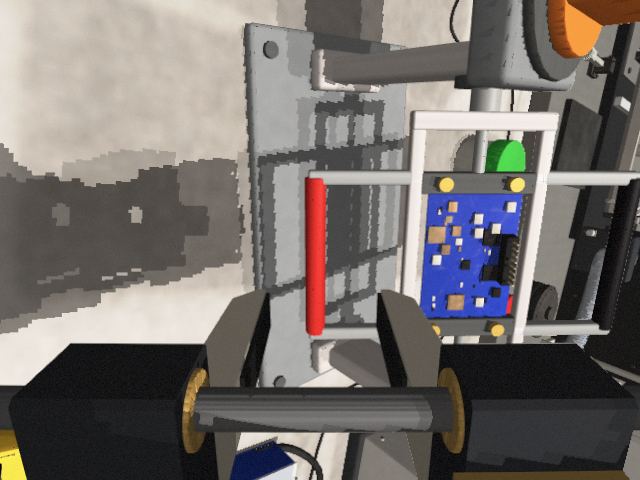

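The red bar lies at u=315, v 178–335, between the fingertips, as predicted. I'll advance and close.

```bash
python3 drive.py '[[0,-0.006,0.03,0,0,0],[0,-0.006,0.06,0,0,0],[0,-0.006,0.088,0,0,0],[0,-0.006,0.088,0,0,0],[0,-0.006,0.088,0,0,0]]'
python3 drive.py '[[0,0,0,0,0,0],[0,0,0,0,0,0],[0,0,0,0,0,0],[0,0,0,0,0,0],[0,0,0,0,0,0]]' 0 15
python3 - <<'E'
from h import *
s=arm.read_state()
r=R.from_euler("xyz",s["eef_rot"]); g=s["ee_pos"]-r.apply([0,0,.014])
v=R.from_euler("z",-ST[2]).apply(g-[ST[0],ST[1],0]); print("bar in stand",v.round(4),"a",np.arctan2(v[2]-.125,-v[0])+.785,np.hypot(v[2]-.125,v[0]))
E
```

```text
clock: 3.28
ee_pos: [0.5044, -0.1471, 0.0556]
eef_rot: [2.439, 0.002, 1.755]
force: [0.8, 0.2, 0.7]
grip_width: 0.0452
grasp_force: 0.0
clock: 3.7
ee_pos: [0.5038, -0.1487, 0.0556]
eef_rot: [2.438, 0.004, 1.751]
force: [16.9, 4.3, 13.6]
grip_width: 0.0162
grasp_force: 12.3
bar in stand [-0.0736  0.0003  0.0663] a 0.1116441545488156 0.09413132957400099
```

```bash
python3 drive.py '[[0,0.002,0,0,0,0],[0,0.003,0,0,0,0],[0,0.003,0,0,0,0]]'
python3 - <<'E'
from h import *
s=arm.read_state()
r=R.from_euler("xyz",s["eef_rot"]); g=s["ee_pos"]-r.apply([0,0,.014])
v=R.from_euler("z",-ST[2]).apply(g-[ST[0],ST[1],0]); a0=np.arctan2(v[2]-.125,-v[0])+.785; print(v.round(4),"a",a0,np.hypot(v[2]-.125,v[0]))
# arc waypoints; tool tilt down to 0 by a=.8
L=[]
for a in (.2,.3,.4,.5,.6,.7,.8,.9): L.append((bar(a),max(0,.7-.875*(a-.1)),0,.014))
delta(L)
E
```

```text
clock: 3.95
ee_pos: [0.506, -0.1483, 0.0569]
eef_rot: [2.439, 0.003, 1.751]
force: [-0.5, -1.8, 2.4]
grip_width: 0.0117
grasp_force: 15.0
[-0.0713  0.0003  0.0676] a 0.10700589800443883 0.09157531375418292
t 3.95 grip 0.0117 [-0.5 -1.8  2.4]
[-0.0, -0.001, -0.009, 0.09, 0.001, 0.005] rows 0.7
[-0.0, -0.001, -0.018, 0.178, 0.001, 0.005] rows 1.4
[-0.0, 0.0, -0.027, 0.265, 0.001, 0.004] rows 2.1
[-0.0, 0.003, -0.036, 0.353, 0.001, 0.004] rows 2.8
[-0.0, 0.006, -0.045, 0.44, 0.002, 0.004] rows 3.5
[-0.0, 0.01, -0.053, 0.528, 0.002, 0.004] rows 4.2
[-0.0, 0.014, -0.061, 0.615, 0.002, 0.004] rows 4.9
[-0.0, 0.02, -0.068, 0.703, 0.002, 0.004] rows 5.6
```

```bash
python3 drive.py '[[0,-0.001,-0.009,0.09,0,0],[0,-0.001,-0.018,0.178,0,0],[0,0,-0.027,0.265,0,0],[0,0.003,-0.036,0.353,0,0],[0,0.006,-0.045,0.44,0,0],[0,0.01,-0.053,0.528,0,0],[0,0.014,-0.061,0.615,0,0],[0,0.02,-0.068,0.703,0,0]]'
cat >> h.py <<'E'
def where(dep=.014,s=1):
    st=arm.read_state(); r=R.from_euler("xyz",st["eef_rot"])
    v=R.from_euler("z",-ST[2]).apply(st["ee_pos"]-r.apply([0,0,dep])-[ST[0],ST[1],0])
    print(v.round(4),"a",(np.arctan2(s*(v[2]-.125),-s*v[0])+.785).round(3),"rad",np.hypot(v[2]-.125,v[0]).round(4))
E
python3 - <<'E'
from h import *
where()
delta([(bar(a),0,0,.014) for a in (1.0,1.15,1.3,1.45,1.6,1.75,1.9,2.05)])
E
```

```text
clock: 4.62
ee_pos: [0.4779, -0.1533, 0.1221]
eef_rot: [-3.138, 0.004, 1.751]
force: [4.0, -2.3, -4.9]
grip_width: 0.0115
grasp_force: 15.0
[-0.0908  0.0004  0.1361] a 0.907 rad 0.0914
t 4.62 grip 0.0115 [ 4.  -2.3 -4.9]
[-0.0, 0.001, -0.009, -0.003, 0.004, 0.003] rows 0.2
[-0.0, 0.005, -0.022, -0.003, 0.004, 0.003] rows 0.5
[-0.001, 0.011, -0.034, -0.003, 0.004, 0.003] rows 0.9
[-0.001, 0.018, -0.046, -0.003, 0.004, 0.003] rows 1.2
[-0.001, 0.028, -0.056, -0.003, 0.004, 0.003] rows 1.5
[-0.001, 0.038, -0.065, -0.003, 0.004, 0.003] rows 1.8
[-0.001, 0.05, -0.072, -0.003, 0.004, 0.003] rows 2.1
[-0.001, 0.063, -0.077, -0.003, 0.004, 0.003] rows 2.4
```

```bash
python3 drive.py '[[0,0.001,-0.009,0,0,0],[0,0.005,-0.022,0,0,0],[0,0.011,-0.034,0,0,0],[0,0.018,-0.046,0,0,0],[0,0.028,-0.056,0,0,0],[0,0.038,-0.065,0,0,0],[0,0.05,-0.072,0,0,0],[0,0.063,-0.077,0,0,0]]'
python3 - <<'E'
from h import *
where()
delta([(bar(a),0,0,.014) for a in (2.15,2.25,2.35,2.45,2.55,2.65,2.75,2.8)])
E
```

```text
clock: 5.28
ee_pos: [0.5394, -0.1419, 0.2004]
eef_rot: [3.14, 0.003, 1.751]
force: [-7.0, -3.5, 5.4]
grip_width: 0.0116
grasp_force: 15.0
[-0.0284  0.0007  0.2144] a 2.049 rad 0.0938
t 5.28 grip 0.0116 [-7.  -3.5  5.4]
[-0.001, 0.01, -0.001, 0.002, 0.003, 0.003] rows 0.2
[-0.001, 0.019, -0.002, 0.002, 0.003, 0.003] rows 0.4
[-0.001, 0.028, -0.003, 0.002, 0.003, 0.003] rows 0.7
[-0.001, 0.037, -0.002, 0.002, 0.003, 0.003] rows 0.9
[-0.001, 0.046, -0.001, 0.002, 0.003, 0.003] rows 1.1
[-0.001, 0.055, 0.001, 0.002, 0.003, 0.003] rows 1.3
[-0.001, 0.064, 0.005, 0.002, 0.003, 0.003] rows 1.5
[-0.001, 0.068, 0.006, 0.002, 0.003, 0.003] rows 1.6
```

```bash
python3 drive.py '[[0,0.01,0,0,0,0],[0,0.019,-0.001,0,0,0],[0,0.028,-0.001,0,0,0],[0,0.037,-0.001,0,0,0],[0,0.046,0,0,0,0],[0,0.055,0.002,0,0,0],[0,0.064,0.005,0,0,0],[0,0.068,0.006,0,0,0]]'
python3 -c "from h import *;where()"
python3 drive.py '[[0,0,0,0,0,0],[0,0,0,0,0,0],[0,0,0,0,0,0],[0,0,0,0,0,0]]' 0.045
python3 -c "
from h import *
b=bar(2.8,-1); t=.77; d=np.array([np.sin(t),0,-np.cos(t)])
delta([((bar(2.8)+[0,0,.07]),0,0,.014),((-.16,0,.3),.2,0,0),(b-.13*d,t,0,.01)])"
```

```text
clock: 5.95
ee_pos: [0.6071, -0.1292, 0.1914]
eef_rot: [-3.141, 0.002, 1.751]
force: [-3.9, -4.9, -0.6]
grip_width: 0.0115
grasp_force: 15.0
[0.0406 0.0013 0.2054] a 2.823 rad 0.0901
clock: 6.28
ee_pos: [0.6064, -0.129, 0.1922]
eef_rot: [-3.141, 0.002, 1.751]
force: [-0.1, -0.9, 0.6]
grip_width: 0.033
grasp_force: 0.0
t 6.28 grip 0.033 [-0.1 -0.9  0.6]
[-0.002, -0.0, -0.072, -0.0, 0.002, 0.004] rows 1.7
[-0.001, -0.2, -0.108, -0.2, 0.002, 0.004] rows 5.4
[-0.001, -0.163, 0.064, -0.77, 0.001, 0.004] rows 6.2
```

```bash
python3 drive.py '[[0,0,-0.03,0,0,0],[0,0,-0.07,0,0,0],[0,0,-0.1,0,0,0],[0,-0.2,-0.1,-0.2,0,0],[0,-0.2,-0.1,-0.2,0,0],[0,-0.2,-0.1,-0.3,0,0],[0,-0.2,-0.1,-0.4,0,0],[0,-0.2,-0.1,-0.5,0,0]]'
python3 -c "
from h import *
where()
b=bar(2.82,-1); t=.77; d=np.array([np.sin(t),0,-np.cos(t)])
delta([(b-.16*d,t,0,.01),(b-.10*d,t,0,.01)])"
```

```text
clock: 6.95
ee_pos: [0.4575, -0.1564, 0.2941]
eef_rot: [2.702, 0.0, 1.754]
force: [-0.7, -1.6, 0.7]
grip_width: 0.0449
grasp_force: 0.0
[-0.1175  0.0008  0.3068] a 1.782 rad 0.2164
t 6.95 grip 0.0449 [-0.7 -1.6  0.7]
[-0.001, -0.092, 0.116, -0.33, -0.003, 0.005] rows 3.5
[-0.001, -0.073, 0.172, -0.33, -0.003, 0.005] rows 4.5
```

```bash
python3 drive.py '[[0,-0.08,0,-0.12,0,0],[0,-0.09,0.03,-0.24,0,0],[0,-0.09,0.06,-0.33,0,0],[0,-0.09,0.09,-0.33,0,0],[0,-0.09,0.116,-0.33,0,0],[0,-0.09,0.116,-0.33,0,0]]'
python3 - <<'E'
from h import *
import cv2
c=get_calibration("wrist"); im=snapshot("wrist")[:,:,::-1].copy()
cv2.imwrite("pics/w3.png",im)
for a in (2.75,2.82):print(proj(c,wor(ST,[bar(a,-1)+[0,.044,0],bar(a,-1)-[0,.044,0]])).round(0).tolist())
b=bar(2.82,-1); t=.77; d=np.array([np.sin(t),0,-np.cos(t)])
delta([(b-.1*d,t,0,.01),(b,t,0,.01)])
E
```

```text
clock: 7.45
ee_pos: [0.4249, -0.1618, 0.1447]
eef_rot: [2.381, -0.007, 1.751]
force: [-0.2, 0.2, -1.3]
grip_width: 0.045
grasp_force: 0.0
[[333.0, 166.0], [333.0, 278.0]]
[[330.0, 167.0], [330.0, 281.0]]
t 7.5 grip 0.0453 [-0.4 -0.5  1.1]
[-0.001, 0.0, 0.058, -0.008, -0.007, 0.0] rows 1.4
[-0.002, 0.001, 0.158, -0.008, -0.007, 0.0] rows 3.8
```

View pics/w3.png

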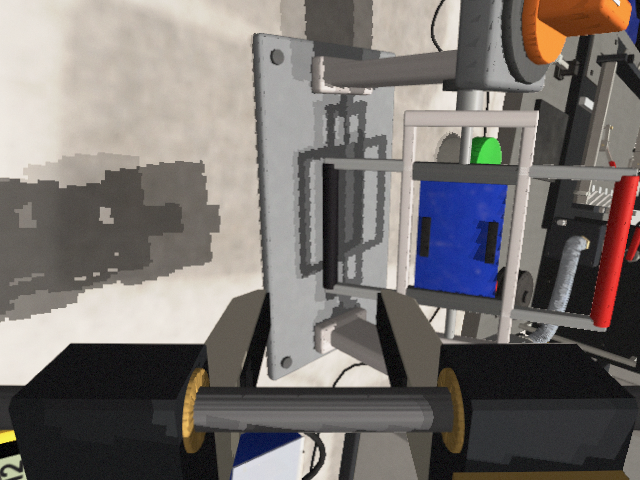

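The black bar is at u≈330, v 165–288, where predicted. To stay clear of the base plate I'll use a narrow opening and a shallow grip.

```bash
python3 drive.py '[[0,0.002,0.03,0,0,0],[0,0.003,0.06,0,0,0],[0,0.003,0.09,0,0,0],[0,0.003,0.12,0,0,0],[0,0.003,0.14,0,0,0],[0,0.003,0.153,0,0,0],[0,0.003,0.153,0,0,0]]' 0.032
python3 drive.py '[[0,0,0,0,0,0],[0,0,0,0,0,0],[0,0,0,0,0,0],[0,0,0,0,0,0],[0,0,0,0,0,0]]' 0 15
python3 -c "
from h import *
where(.006,-1)
delta([(bar(a,-1),.77,0,.006) for a in (2.82,2.9,2.98,3.06,3.14,3.18)])"
```

```text
clock: 8.08
ee_pos: [0.534, -0.1421, 0.0433]
eef_rot: [2.377, -0.002, 1.755]
force: [-0.5, 0.1, -1.1]
grip_width: 0.0321
grasp_force: 0.0
clock: 8.5
ee_pos: [0.5303, -0.1435, 0.0408]
eef_rot: [2.381, -0.001, 1.752]
force: [-8.5, -10.4, -16.5]
grip_width: 0.0115
grasp_force: 15.0
[-0.0417  0.0007  0.0451] a 2.836 rad 0.0901
t 8.5 grip 0.0115 [ -8.5 -10.4 -16.5]
[-0.001, -0.001, 0.002, -0.009, -0.004, 0.003] rows 0.1
[-0.001, -0.003, -0.005, -0.009, -0.004, 0.003] rows 0.1
[-0.001, -0.005, -0.012, -0.009, -0.004, 0.003] rows 0.3
[-0.001, -0.006, -0.019, -0.009, -0.004, 0.003] rows 0.5
[-0.001, -0.007, -0.027, -0.009, -0.004, 0.003] rows 0.7
[-0.001, -0.007, -0.03, -0.009, -0.004, 0.003] rows 0.7
```

```bash
python3 drive.py '[[0,-0.004,0,0,0,0],[0,-0.006,-0.005,0,0,0],[0,-0.008,-0.012,0,0,0],[0,-0.009,-0.019,0,0,0],[0,-0.01,-0.027,0,0,0],[0,-0.01,-0.03,0,0,0],[0,-0.01,-0.032,0,0,0],[0,-0.01,-0.032,0,0,0]]'
python3 -c "
from h import *
where(.006,-1)"
```

```text
clock: 9.17
ee_pos: [0.5036, -0.1487, 0.0601]
eef_rot: [2.375, -0.0, 1.752]
force: [1.0, 1.9, 4.2]
grip_width: 0.0107
grasp_force: 15.0
[-0.0689  0.0003  0.0644] a 3.205 rad 0.0917
```

```bash
python3 drive.py '[[0,0,-0.004,0,0,0],[0,0,-0.006,0,0,0],[0,0,-0.006,0,0,0]]'
python3 -c "
from h import *
where(.006,-1)"
```

```text
clock: 9.42
ee_pos: [0.4992, -0.1493, 0.0635]
eef_rot: [2.377, -0.001, 1.752]
force: [-0.2, -0.1, 0.2]
grip_width: 0.0004
grasp_force: 0.0
[-0.0733  0.0005  0.0678] a 3.264 rad 0.093
```

The bar slipped out of the shallow grip. I'll back off and look.

```bash
python3 drive.py '[[0,0,-0.03,0,0,0],[0,0,-0.06,0,0,0],[0,0,-0.08,0,0,0],[0,0,-0.08,0,0,0],[0,0,-0.08,0,0,0]]' 0.04
python3 - <<'E'
from h import *
import cv2
c=get_calibration("wrist"); im=snapshot("wrist")[:,:,::-1].copy()
t=snapshot("top")[:,:,::-1]
a=cv2.resize(im[120:440,240:640],(500,400)); b=cv2.resize(t[190:290,265:365],(300,300),interpolation=cv2.INTER_CUBIC)
o=np.zeros((400,800,3),np.uint8); o[:,:500]=a; o[:300,500:]=b; cv2.imwrite("pics/w4.png",o)
ct=get_calibration("top")
for a in (2.8,2.9,3.0,3.07,3.14):
    for s in (1,-1):
        B=wor(ST,[bar(a,s)+[0,.044,0],bar(a,s)-[0,.044,0]])
        print(a,s,"w",((proj(c,B)-[240,120])*1.25).round(0).tolist(),"t",((proj(ct,B)-[265,190])*3+[501,1]).round(0).tolist())
where(.006,-1)
E
```

```text
clock: 9.83
ee_pos: [0.4449, -0.1598, 0.1212]
eef_rot: [2.376, 0.0, 1.751]
force: [-0.0, -0.2, -0.8]
grip_width: 0.0296
grasp_force: 0.0
2.8 1 w [[537.0, 83.0], [492.0, 273.0]] t [[610.0, 83.0], [720.0, 64.0]]
2.8 -1 w [[117.0, 61.0], [115.0, 216.0]] t [[630.0, 200.0], [729.0, 183.0]]
2.9 1 w [[528.0, 80.0], [486.0, 264.0]] t [[608.0, 74.0], [718.0, 55.0]]
2.9 -1 w [[112.0, 63.0], [111.0, 223.0]] t [[632.0, 209.0], [731.0, 191.0]]
3.0 1 w [[517.0, 77.0], [477.0, 255.0]] t [[607.0, 66.0], [716.0, 47.0]]
3.0 -1 w [[108.0, 66.0], [107.0, 230.0]] t [[633.0, 217.0], [733.0, 199.0]]
3.07 1 w [[508.0, 74.0], [470.0, 249.0]] t [[606.0, 60.0], [715.0, 41.0]]
3.07 -1 w [[106.0, 67.0], [106.0, 235.0]] t [[634.0, 222.0], [734.0, 205.0]]
3.14 1 w [[499.0, 72.0], [463.0, 243.0]] t [[605.0, 56.0], [713.0, 37.0]]
3.14 -1 w [[106.0, 69.0], [105.0, 240.0]] t [[635.0, 227.0], [735.0, 210.0]]
[-0.1284  0.0005  0.1239] a 3.918 rad 0.1284
```

View pics/w4.png

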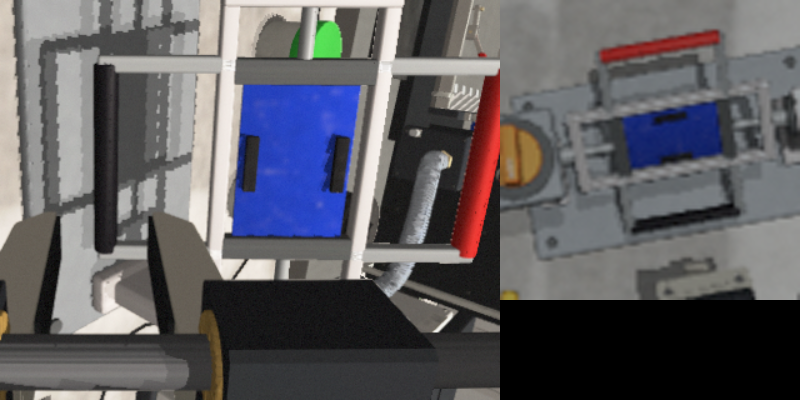

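The red bar is far and high at (601,54)–(718,39) and the black bar near and low at (634,226)–(738,211), which gives a≈3.1. I'll regrip deeper and press it on to the stop.

```bash
python3 -c "
from h import *
delta([(bar(3.1,-1),.77,0,.015)])"
```

```text
t 9.93 grip 0.0368 [-0.4 -0.3 -0.3]
[-0.001, 0.002, 0.103, -0.006, -0.005, 0.002] rows 2.5
```

```bash
python3 drive.py '[[0,0.002,0.03,0,0,0],[0,0.002,0.06,0,0,0],[0,0.002,0.09,0,0,0],[0,0.002,0.103,0,0,0],[0,0.002,0.103,0,0,0]]' 0.04
python3 drive.py '[[0,0,0,0,0,0],[0,0,0,0,0,0],[0,0,0,0,0,0],[0,0,0,0,0,0],[0,0,0,0,0,0]]' 0 30
python3 drive.py '[[0,-0.001,-0.002,0,0,0],[0,-0.001,-0.004,0,0,0],[0,-0.001,-0.006,0,0,0],[0,-0.001,-0.006,0,0,0]]'
python3 -c "
from h import *
where(.015,-1)"
```

```text
clock: 10.35
ee_pos: [0.5164, -0.1437, 0.043]
eef_rot: [2.382, -0.006, 1.755]
force: [-1.0, 0.2, 0.1]
grip_width: 0.0399
grasp_force: 0.0
clock: 10.77
ee_pos: [0.5158, -0.1463, 0.0476]
eef_rot: [2.378, -0.001, 1.752]
force: [-16.2, -11.9, -14.2]
grip_width: 0.0116
grasp_force: 12.2
clock: 11.1
ee_pos: [0.5116, -0.1464, 0.0515]
eef_rot: [2.376, -0.002, 1.752]
force: [13.9, 4.3, -8.2]
grip_width: 0.0112
grasp_force: 30.0
[-0.0669  0.0011  0.0623] a 3.174 rad 0.0916
```

The stop is firm: the frame resists about 16 N where the bearing alone would take about 2 N. I'll release it and go to the knob.

```bash
python3 drive.py '[[0,0,0.003,0,0,0],[0,0,0.003,0,0,0],[0,0,0.003,0,0,0],[0,0,0.003,0,0,0],[0,0,0.003,0,0,0]]' 0.04
python3 drive.py '[[0,0,-0.03,0,0,0],[0,0,-0.06,0,0,0],[0,0,-0.1,0,0,0],[0,0,-0.14,0,0,0],[0,0,-0.18,0,0,0],[0,0,-0.21,0,0,0],[0,0.02,-0.24,0.1,0,0],[0,0.04,-0.26,0.2,0,0]]'
python3 -c "
from h import *
where()
k=[0,.132,.193]
delta([((0,.132,.3),0,-np.pi/2,.0188),((-.08,.132,.3),0,0,.0188)])"
```

```text
clock: 11.52
ee_pos: [0.5137, -0.1465, 0.0494]
eef_rot: [2.377, -0.001, 1.752]
force: [-0.4, -0.3, 0.9]
grip_width: 0.0384
grasp_force: 0.0
clock: 12.18
ee_pos: [0.3626, -0.1771, 0.2662]
eef_rot: [2.581, -0.001, 1.742]
force: [0.8, 0.1, 0.7]
grip_width: 0.0402
grasp_force: 0.0
[-0.216  -0.0028  0.2781] a 1.402 rad 0.2647
t 12.18 grip 0.0402 [0.8 0.1 0.7]
[0.136, 0.184, 0.098, 0.439, 0.44, -1.532] rows 13.2
[0.136, 0.116, 0.055, 0.56, 0.001, -0.006] rows 4.5
```

```bash
python3 drive.py '[[0.03,0.02,-0.02,0.1,0,0],[0.136,0.116,0.055,0.56,0,0],[0.136,0.116,0.055,0.56,0,0],[0.136,0.116,0.055,0.56,0,0],[0.136,0.116,0.055,0.56,0,0],[0.136,0.116,0.055,0.56,0,0]]'
python3 drive.py '[[0,0,0,0,0,-0.12],[0,0,0,0,0,-0.24],[0,0,0,0,0,-0.36],[0,0,0,0,0,-0.48],[0,0,0,0,0,-0.6],[0,0,0,0,0,-0.72],[0,0,0,0,0,-0.84],[0,0,0,0,0,-0.96]]'
python3 -c "
from h import *
where()
delta([((-.02,.132,.31),0,-np.pi/2,.0188)])"
```

```text
clock: 12.68
ee_pos: [0.4416, -0.05, 0.2822]
eef_rot: [3.043, -0.009, 1.753]
force: [0.3, -2.1, 0.8]
grip_width: 0.04
grasp_force: 0.0
clock: 13.35
ee_pos: [0.4412, -0.0511, 0.2812]
eef_rot: [3.075, 0.075, 2.716]
force: [-0.5, -0.4, -0.3]
grip_width: 0.0404
grasp_force: 0.0
[-0.1103  0.1072  0.2951] a 1.78 rad 0.2028
t 13.35 grip 0.0404 [-0.5 -0.4 -0.3]
[-0.06, 0.071, -0.001, 0.042, 0.093, -0.599] rows 4.9
```

```bash
python3 drive.py '[[-0.06,0.071,-0.005,0.042,0.093,-0.6],[-0.06,0.071,-0.005,0.042,0.093,-0.6],[-0.06,0.071,-0.005,0.042,0.093,-0.6],[-0.06,0.071,-0.005,0.042,0.093,-0.6],[-0.06,0.071,-0.005,0.042,0.093,-0.6],[-0.06,0.071,-0.005,0.042,0.093,-0.6],[-0.06,0.071,-0.005,0.042,0.093,-0.6]]'
python3 - <<'E'
from h import *
import cv2
c=get_calibration("wrist"); im=snapshot("wrist")[:,:,::-1].copy()
cv2.imwrite("pics/w5.png",im)
print(proj(c,wor(ST,[[0,.132,.2],[.023,.132,.2],[-.023,.132,.2]])).round(0).tolist())
delta([((0,.132,.26),0,-np.pi/2,.0188),((0,.132,.193),0,-np.pi/2,.0188)])
E
```

```text
clock: 13.93
ee_pos: [0.5246, -0.0116, 0.2952]
eef_rot: [3.141, 0.0, -2.973]
force: [-0.2, 0.3, 0.3]
grip_width: 0.0398
grasp_force: 0.0
[[324.0, 273.0], [324.0, 306.0], [323.0, 239.0]]
t 13.98 grip 0.04 [ 0.3 -0.5  0.5]
[-0.02, 0.001, 0.054, 0.001, 0.001, -0.009] rows 1.4
[-0.02, 0.001, 0.121, 0.001, 0.001, -0.009] rows 2.9
```

View pics/w5.png

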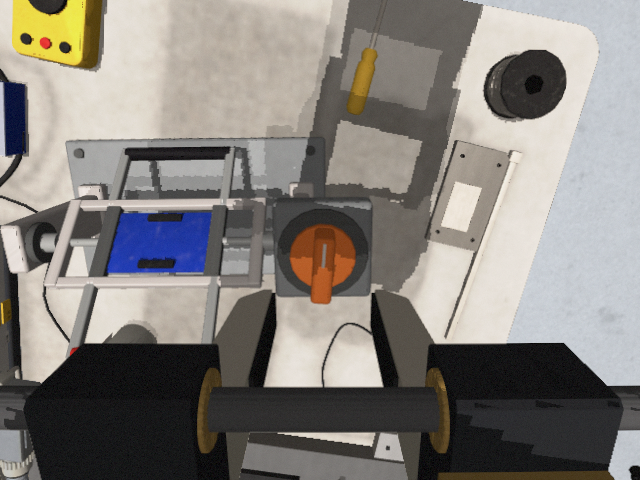

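The knob's dark disc is centred near (323,253) and the grip bar runs along the stand's x between the fingers. I'll check the centre against the projection.

```bash
python3 - <<'E'
from h import *
c=get_calibration("wrist")
print(proj(c,wor(ST,[[0,.132,.16],[0,.132,.168],[.038,.095,.156],[-.038,.169,.156],[.038,.169,.156],[-.023,.132,.168]])).round(0).tolist())
E
```

```text
[[324.0, 254.0], [324.0, 257.0], [276.0, 299.0], [374.0, 201.0], [372.0, 298.0], [323.0, 226.0]]
```

It agrees within about 1 px, so I'll descend and grip.

```bash
python3 drive.py '[[-0.02,0.001,0.03,0,0,-0.009],[-0.02,0.001,0.06,0,0,-0.009],[-0.02,0.001,0.09,0,0,-0.009],[-0.02,0.001,0.11,0,0,-0.009],[-0.02,0.001,0.12,0,0,-0.009],[-0.02,0.001,0.12,0,0,-0.009]]'
python3 drive.py '[[0,0,0,0,0,0],[0,0,0,0,0,0],[0,0,0,0,0,0],[0,0,0,0,0,0],[0,0,0,0,0,0]]' 0 30
python3 -c "
from h import *
delta([((0,.132,.193),0,-np.pi/2,.0188)])"
```

```text
clock: 14.48
ee_pos: [0.5431, -0.0074, 0.1736]
eef_rot: [3.14, -0.002, -2.963]
force: [-1.7, 0.2, 0.7]
grip_width: 0.04
grasp_force: 0.0
clock: 14.9
ee_pos: [0.545, -0.0084, 0.1767]
eef_rot: [-3.139, 0.003, -2.962]
force: [3.4, -5.3, 2.9]
grip_width: 0.0141
grasp_force: 29.9
t 14.9 grip 0.0141 [ 3.4 -5.3  2.9]
[0.001, 0.001, 0.002, -0.003, 0.003, 0.003] rows 0.1
```

Gripped at 14 mm. Now I turn clockwise, which is +z about the downward tool axis.

```bash
python3 drive.py '[[0,0,0,0,0,0.1],[0,0,0,0,0,0.2],[0,0,0,0,0,0.3],[0,0,0,0,0,0.4],[0,0,0,0,0,0.5],[0,0,0,0,0,0.6],[0,0,0,0,0,0.7],[0,0,0,0,0,0.8]]'
python3 drive.py '[[0,0,0,0,0,0.1],[0,0,0,0,0,0.2],[0,0,0,0,0,0.3],[0,0,0,0,0,0.4],[0,0,0,0,0,0.5],[0,0,0,0,0,0.6],[0,0,0,0,0,0.68],[0,0,0,0,0,0.7]]'
python3 -c "
from h import *
print(arm.read_state()['torque'],arm.read_state()['qpos'].round(2))
delta([((0,.132,.193),0,-np.pi/2+1.5,.0188)])"
```

```text
clock: 15.57
ee_pos: [0.5449, -0.0085, 0.1767]
eef_rot: [3.141, 0.004, 2.517]
force: [4.9, -10.9, 3.5]
grip_width: 0.0136
grasp_force: 29.9
clock: 16.23
ee_pos: [0.5448, -0.0086, 0.1767]
eef_rot: [3.139, 0.003, 1.816]
force: [3.3, -12.2, 3.4]
grip_width: 0.0141
grasp_force: 30.0
[-2.16439788 -0.57162861  0.19909254] [-0.06 -0.16  1.78 -0.    1.52 -0.31]
t 16.23 grip 0.0141 [  3.3 -12.2   3.4]
[0.001, -0.0, 0.002, 0.002, 0.003, -0.002] rows 0.1
```

```bash
python3 drive.py '[[0,0,0,0,0,0.03],[0,0,0,0,0,0.06],[0,0,0,0,0,0.06]]'
python3 -c "
from h import *
print(arm.read_state()['torque'])"
python3 drive.py '[[0,0,0,0,0,0.04],[0,0,0,0,0,0.04]]'
python3 -c "
from h import *
print(arm.read_state()['torque'])"
```

```text
clock: 16.48
ee_pos: [0.5447, -0.0083, 0.1767]
eef_rot: [3.139, 0.002, 1.76]
force: [1.1, -9.0, 4.1]
grip_width: 0.0141
grasp_force: 30.5
[-1.67286805 -0.30653229  0.5335683 ]
clock: 16.65
ee_pos: [0.5447, -0.0081, 0.1767]
eef_rot: [3.139, 0.002, 1.72]
force: [1.6, -8.1, 5.2]
grip_width: 0.0145
grasp_force: 31.1
[-1.40877666 -0.22502997  0.59795909]
```

The torque climbed to 0.6 N m while the pads started to twist on the bar, so the knob is at its stop. I'll release, rise and check.

```bash
python3 drive.py '[[0,0,0,0,0,0],[0,0,0,0,0,0],[0,0,0,0,0,0],[0,0,0,0,0,0],[0,0,0,0,0,0]]' 0.04
python3 drive.py '[[0,0,-0.03,0,0,0],[0,0,-0.06,0,0,0],[0,0,-0.09,0,0,0],[0,0,-0.12,0,0,0],[0,-0.03,-0.15,0,0,0],[0,-0.07,-0.17,0,0,0],[0,-0.1,-0.18,0,0,0],[0,-0.1,-0.18,0,0,0]]'
python3 drive.py '[[0,-0.03,0,0,0,0],[0,-0.07,0,0,0,0],[0,-0.1,0,0,0,0],[0,-0.1,0,0,0,0]]'
python3 - <<'E'
from h import *
import cv2
t=snapshot("top")[:,:,::-1]
a=cv2.resize(t[150:350,190:400],None,fx=2.9,fy=2.9,interpolation=cv2.INTER_CUBIC)
cv2.imwrite("pics/t9.png",a)
c=get_calibration("top")
for s in (1,-1):print(((proj(c,wor(ST,[bar(3.14,s)+[0,.044,0],bar(3.14,s)-[0,.044,0]]))-[190,150])*2.9).round(0).tolist())
E
```

```text
clock: 17.07
ee_pos: [0.544, -0.0071, 0.1753]
eef_rot: [-3.142, -0.001, 1.723]
force: [0.1, 0.3, 0.0]
grip_width: 0.0389
grasp_force: 0.0
clock: 17.73
ee_pos: [0.4419, -0.0228, 0.3598]
eef_rot: [3.136, 0.001, 1.722]
force: [0.1, -0.3, 0.0]
grip_width: 0.04
grasp_force: 0.0
clock: 18.07
ee_pos: [0.3431, -0.0378, 0.3566]
eef_rot: [3.139, 0.001, 1.722]
force: [-1.1, -0.8, 1.7]
grip_width: 0.0404
grasp_force: 0.0
[[318.0, 169.0], [423.0, 150.0]]
[[347.0, 335.0], [444.0, 318.0]]
```

View pics/t9.png

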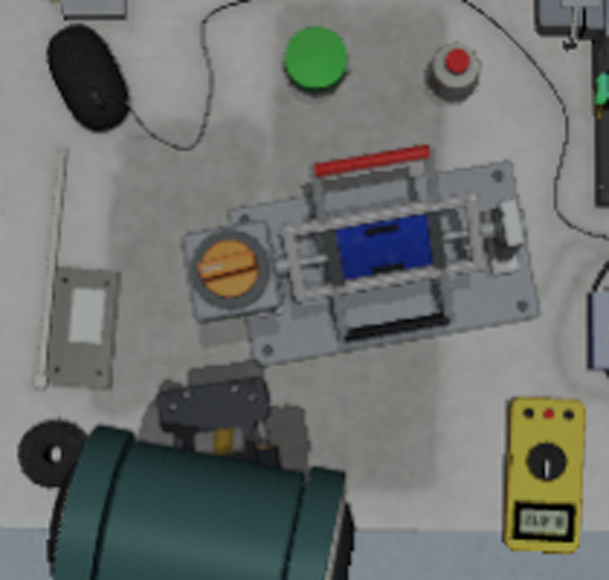

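The frame matches a≈3.14, with red at (316,169)–(428,152) and black at (347,335)–(447,319). The knob bar lies along the stand's y at (203,272)–(257,262), and the bystanders I can see haven't moved.

```bash
python3 -c "
from plant import arm, snapshot, get_calibration, close_job
print(close_job())"
```

```text
the job is handed in; nothing more can be done
None
```

The job is handed in at about 18 s of the 61 s: the frame is turned over against its far stop (red bar first, then regripped by the black bar), the knob is turned clockwise to its stop, and the bystanders visible in the final picture have not moved (the arm hid the screwdriver; the parts box was not checked).

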